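# Stamp a reel tag in the marking press

## Robot

A 6-joint arm with a two-finger parallel gripper is mounted at the origin on the work surface. World frame = base frame: x ahead of the robot, y to its left, z up, the work surface at z = 0. Lengths are in m, angles in rad, forces in N, time in s.
With the tool pointing down it reaches from about 0.375 to 0.9 m from the base axis. Payload 3.1 kg.
Tool frame: the origin (TCP) lies between the finger pads; the fingertips stand manip.finger_overhang ahead of it and the grasp point (between the pads) lies 5 mm behind it (manip.finger_overhang is the distance from the TCP to the fingertips, in m); z points along the fingers, y is the line along which they close (so a half turn about z gives the same grasp; the last joint's range is limited). The gripper opens to 85 mm and grips with 20 to 120 N. Pads are 22 mm wide; open, the fingers measure 114 mm over their backs; the gripper's body (76 mm by 85 mm) begins 54 mm behind the grasp point. The pads swing forward as they close: fully open they stand 13 mm farther back than shut.
Start: joints at [-1.474, 0.527, 1.433, -0, 1.181, -0.178], TCP at [0.17, -0.601, 0.221] pointing down, gripper open.
Joint ranges: [-3.08, 3.08], [-0.75, 2.2], [0.22, 2.44], [-1.43, 4.57], [0, 2.65], [-2.85, 2.85]. Speed limits (rad/s): [2.79, 2.79, 3.14, 3.14, 3.14, 3.14].

## Interface

Orientations are given as a unit quaternion [x, y, z, w].
In Python, from station import manip gives the robot as it stands.
- The arm moves only by the tool drive_tool, never from a script. Its argument "plan" is a list of rows, each a list of 7 numbers: the shift along the tool's x, y, z in m, then the turn, a rotation vector about the tool's x, y, z in degrees, then the opening, from -1 (shut) to 1 (fully open). In form: [[x, y, z, wx, wy, wz, gripper], ...]. A call has 1 to 10 rows; each row shifts and turns the commanded pose from where the row before left it, along the tool's axes as they then stand; what a row does not reach is not made up. A row lasts 1/10 s, in which the tool goes at most 50 mm and 8.59 degrees, less where a joint would pass 70% of its speed; a pose out of reach is approached as far as the arm can. A call is refused whole if a number of a shift passes 0.05 or a number of a turn 8.59, either way. A call with a gripper value outside its range is refused whole. The fingers move at their own pace and stop on an object; "newtons" is the grip in N (left out, the last holds). Time passes only in rows, so rows that do not move let the fingers close. It gives the time, the measured TCP pose, the force, the opening and the grip force at its end, in the units of the state.
- manip.sense(): the state, without advancing time (a new reading comes with each control period).
- manip.snapshot(name): name is "side" or "top"; returns a dict with "image" (480x640x3 uint8, red, green, blue), "z_map" (480x640 float32, m along the optical axis (not along the pixel's ray), 0 where there is no reading), "fov_y" (degrees; the focal length in pixels is half the picture's height over the tangent of half this angle, whatever the lens; pixels are square), "cx", "cy" (the principal point, pixels), "extrinsics" (4x4, takes a point from camera to world coordinates). Camera axes: x right, y up, looking along -z (the intrinsics and any distortion apply to the point x, -y, -z); pixel columns grow to the right and rows downward; lengths in m; the calibration is good to about 2 mm. A picture is of the moment at which its call begins.
- manip.sign_off(): hands the job in; it is judged then, once.
The state is a dict: "t": time; "q": joint angles; "qd": joint speeds; "tau": joint torques, N m; "tcp_pos": TCP position; "tool_rot": TCP orientation; "force": force on the tool from outside, world axes, zero at the start; "ft_torque": the same for the moment, N m; "finger_gap": opening from 0.0 (shut) to 1.0 (fully open); "gripper_force": force on a finger pad.
Only numpy, scipy, OpenCV 4.12 (cv2) and the standard library are available. Lean on these libraries where they do the work, as an engineer would, in place of code of your own. Each camera call takes 0.05 s, during which the arm holds its last target. There are 200 camera calls.

## Task

Lay the reel tag that has the round hole on the tongue of the marking press and slide it, hole end first, gently into the throat until it is fully home against the backstop. Then let go of it and push the press's sprung knob slowly down until you feel it bottom on its stop (the depth differs each time), keep it there for a moment without leaning hard on it (never more than about 30 N), and let it come all the way up again. Leave the tag seated in the press and everything else on the bench as it was.

Things in the scene. Friction and masses are not known exactly. Their poses are not given: they have to be found in the camera images.
- press: Grey bench marking press, fixed. Origin on the bench under the plunger axis; x = the way a tag is pushed in, z up. Head: block 85 mm long (x -30 to +55), 90 wide, 66 high. A flat steel tongue 34 mm wide, top at z 6 mm (level with the throat's bed), reaches in front of it to x -100; the 40 mm wide tag overhangs it by 3 mm each side, so fingers can straddle it.
- press_mouth (a point): Middle of the throat's front edge, on the bed (press frame -30, 0, 6 mm). The throat is 43 mm wide and 20 mm high, from here to the backstop 45 mm further in. Two flared lead-in plates, reaching 20 mm above the bed, stand in front of it from x -47 to -28, about 43 mm apart at the head, 59 mm at their front. Axes as the press.
- press_stop (a point): Middle of the backstop face, on the bed (press frame +15, 0, 6 mm): the tag's nose comes here. Axes as the press.
- knob_top (a point): Centre of the flat top of the black round knob (40 mm diameter) on the press's plunger, 108 mm above the bench when up. The knob has a rubber buffer that gives 1 mm per 8 N. Below, a pilot pin 8 mm in diameter drops through the tag's hole when the tag is home; otherwise it lands on the tag after 8 mm of travel and the plunger cannot reach its stop.
- plunger (a joint): Travel of the plunger, m: 0 up (a spring returns it). Pushing it takes about 5 N at the start, 6 to 9 N near the stop. The stop is met when a foot under the plunger's flange lands on the collar, somewhere between 9.5 and 18.5 mm of travel: it differs each time and must be felt. There the force climbs at once, by 8 N per mm or a little less.
- collar: The plunger's stop: a steel ring (42 mm outside, 21 mm inside, 4 mm thick, with steps up to 9 mm high on top) lying loose round the guide bush on the head under the knob. How it happens to be turned sets how deep the plunger goes. Origin at the centre of its underside, 66 mm above the bench. Leave it as it is.
- tag: The reel tag: flat grey plastic plate 120 x 40 x 8 mm, about 50 g, lying flat on the bench, with a round 16 mm through hole 15 mm from one end and a white paper label towards the other half. Origin at the centre of its underside; x runs along the 120 mm length towards the hole end (hole centre at x +45 mm), z up.
- tag_nose (a point): Middle of the tag's hole-end edge, at its underside (tag frame +60, 0, 0 mm). Axes as the tag.
- blank: A plate exactly like the tag but without a hole; to be left alone. The two plates may lie in either place. Same frame.
- reel: Bystander: small reel with black flanges, standing on end, 76 mm diameter, 60 mm high, 0.5 kg. Origin at the centre of its underside.
- bottle: Bystander: white squat bottle, 48 mm diameter, 120 mm high. Origin at the centre of its underside.
- cutters: Bystander: side cutters with yellow grips lying flat, about 135 mm long, 16 mm high. Origin near the pivot.
- tape: Bystander: cardboard ring of tape lying flat, 90 mm diameter, 22 mm high. Origin at the centre of its underside.
- scanner: Bystander: black hand scanner lying flat, 185 mm long, 60 mm wide, 45 mm high. Origin at its underside.
- pen: Bystander: blue pen 130 mm long, 10 mm thick, lying flat. Origin at the middle of its underside.
Things that resemble listed ones, but are neither listed nor needed, are in the scene too. There is more than one size of the collar; the job needs the smaller.

How it is judged:
On the way, in this order (a step that is already met when the one before it is completed fails the run):
1. the tag lies flat in the throat with its hole end within 3 mm of the backstop (x of tag_nose in the frame of press_stop above -0.003 m and horizontal distance between tag_nose and press_stop below 0.0045 m and height (world z) of tag_nose between 0.003 and 0.009 m and angle between tag's own z axis and vertical below 0.06 rad), for 0.2 s.
2. with the tag home and the fingers off it, the plunger is down on its stop (pressing on the collar with over 2 N) for 0.4 s (all of step 1 and contact force between plunger and collar above 2 N and contact force between the fingers and tag below 0.1 N), for 0.4 s.
At the end, for the whole second after the job is handed in: The tag rests flat in the throat, hole end within 3 mm of the backstop, after a full stroke of the plunger; the plunger is up again (within 1 mm) (all of step 1 and value of joint plunger below 0.001 m and linear speed of tag below 0.01 m/s); the robot touches nothing.
It fails at once if the plunger is pressed with more than 30 N (contact force between any of the fingers, the arm and plunger above 30 N).
It fails at once if the tag is rammed into the press (over 40 N) (contact force between tag and press above 40 N).
It fails at once if another thing on the bench is moved more than 20 mm (distance of any of collar, blank, reel, bottle, cutters, tape, scanner, pen from where it was at the start of the episode above 0.02 m).
It also fails if it takes over 64 s, if anything falls off the work surface, if the arm or the gripper's body presses on something with over 40 N, if the wrist force passes 120 N, or if a joint passes its speed limit or range.

## Working session

There is one attempt and no reset: what is moved stays moved. The work goes in short steps, Python scripts to look and compute and a tool call to move; the robot and the scene stay as the last step left them, time stands still between calls to the robot, and variables do not carry over. Pictures are saved under pics/ and viewed, at most 10 in all, crops included, and the job is handed in when it is done.

Besides the shell and the picture viewer there is one more tool, called after ">>>" as a command line: name --pt "numbers of a row" for each row, then --argument value for the rest. drive_tool: Moves the arm, as the interface text tells. Its arguments: {"type":"object","properties":{"plan":{"type":"array"},"newtons":{"type":"number"}},"required":["plan"]}

```bash
mkdir -p pics
cat > h.py <<'E'
import numpy as np,cv2,pickle
from station import manip
def snap(name,fn):
    s=manip.snapshot(name); pickle.dump(s,open(fn+'.pkl','wb')); cv2.imwrite('pics/'+fn+'.png',s['image'][:,:,::-1]); return s
def load(fn): return pickle.load(open(fn+'.pkl','rb'))
def ray(s,u,v):
    f=240/np.tan(np.radians(s['fov_y'])/2)
    E=np.array(s['extrinsics']); d=E[:3,:3]@np.array([(u-s['cx'])/f,-(v-s['cy'])/f,-1]); return E[:3,3],d
def atz(s,u,v,z):
    o,d=ray(s,u,v); return o+d*(z-o[2])/d[2]
def dep(s,u,v):
    o,d=ray(s,u,v); return o+d*s['z_map'][int(round(v)),int(round(u))]
E
python3 - <<'E'
from h import *
for n in('top','side'):
    s=snap(n,n+'1'); print({k:(v if np.size(v)<20 else 0) for k,v in s.items()})
print(manip.sense(),manip.finger_overhang)
E
```

```text
{'image': 0, 'z_map': 0, 'fov_y': 57.61469003428344, 'cx': 323.54556727308886, 'cy': 240.02579431019123, 'extrinsics': array([[ 0.18434165,  0.96185274, -0.20213228,  0.4020875 ],
       [-0.98285025,  0.18141418, -0.03307991, -0.00294216],
       [ 0.00485166,  0.20476376,  0.9787994 ,  0.90007041],
       [ 0.        ,  0.        ,  0.        ,  1.        ]])}
{'image': 0, 'z_map': 0, 'fov_y': 54.20631898622812, 'cx': 312.0003194745392, 'cy': 235.75653326134702, 'extrinsics': array([[-0.77305521,  0.44257088, -0.45444104,  0.18710298],
       [-0.63423388, -0.52623713,  0.56641139,  0.48180687],
       [ 0.01153344,  0.72608918,  0.6875038 ,  0.66861967],
       [ 0.        ,  0.        ,  0.        ,  1.        ]])}
{'t': 0.1, 'q': array([-1.47349083e+00,  5.28341114e-01,  1.43377548e+00,  9.24717926e-06,
        1.18139238e+00, -1.78550284e-01]), 'qd': array([ 0.00052777, -0.00409879, -0.0007391 ,  0.00100565,  0.0001683 ,
       -0.00083694]), 'tau': array([ 7.26177586e-04, -4.43303704e+01, -1.78585893e+01, -2.60004208e-04,
        3.87387161e-03,  1.89303421e-06]), 'tcp_pos': array([ 0.17016714, -0.60070338,  0.21985079]), 'tool_rot': array([ 9.90502806e-01,  1.37489174e-01,  4.31842309e-05, -9.57194562e-04]), 'force': array([ 0.36602858, -0.28022094,  0.48787734]), 'ft_torque': array([-0.00070819,  0.01802173, -0.02255497]), 'gripper_force': 0.0, 'finger_gap': 0.9995205606336975} 0.014
```

View pics/top1.png

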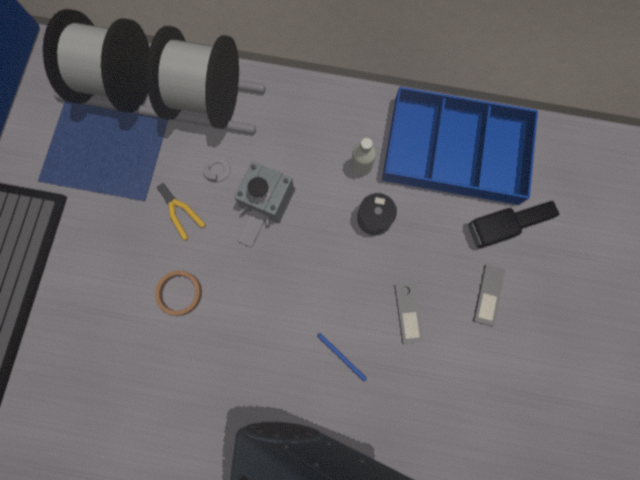

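View pics/side1.png

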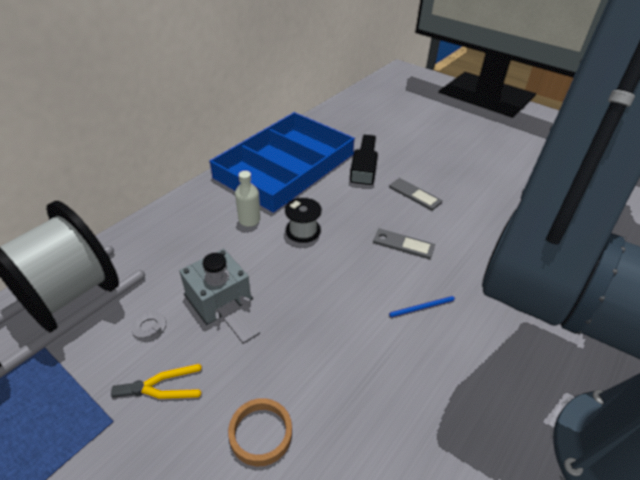

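The top view shows the holed tag at about (407,313), hole up near (405,290). The press is at (262,190), with its tongue towards (250,235). The blank is at (489,296). I'll enlarge the tag and the press.

Run:
```python
from h import *
s=load('top1'); im=s['image'][:,:,::-1]
g=lambda x,y:cv2.convertScaleAbs(cv2.resize(im[y:y+100,x:x+66],None,fx=6,fy=6,interpolation=cv2.INTER_CUBIC),alpha=1.5)
c=np.hstack([g(230,152),g(378,265)])
for k in range(0,600,60): cv2.putText(c,str(152+k//6)+'/'+str(265+k//6),(0,k+5),0,.3,(0,255,255)); cv2.line(c,(0,k),(8,k),(0,255,255)); 
for k in range(0,396,60): cv2.putText(c,str(230+k//6),(k,598),0,.3,(0,255,255));cv2.putText(c,str(378+k//6),(k+396,598),0,.3,(0,255,255))
cv2.imwrite('pics/c1.png',c)
for u,v in [(300,300),(450,330),(550,250),(262,170),(258,184),(276,205),(408,305),(248,238)]: print(u,v,dep(s,u,v).round(4))
```

```text
300 300 [ 0.4558  0.0519 -0.0023]
450 330 [ 0.4525 -0.2577  0.0017]
550 250 [ 0.6555 -0.4449 -0.0013]
262 170 [0.6935 0.1741 0.0654]
258 184 [0.6503 0.167  0.1059]
276 205 [0.6272 0.1314 0.064 ]
408 305 [ 0.4862 -0.1666  0.0038]
248 238 [0.5616 0.1833 0.0066]
```

View pics/c1.png

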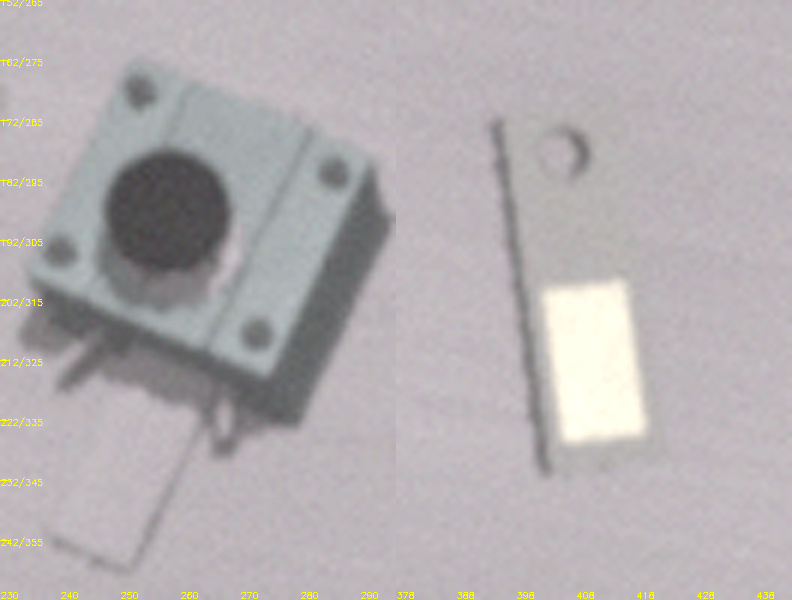

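Run:
```python
from h import *
s=load('top1'); print(s.keys())
def P(x,y,z,ox,oy): return atz(s,ox+(x+.5)/6-.5,oy+(y+.5)/6-.5,z)
hd=[P(x,y,.066,230,152) for x,y in[(138,60),(372,155),(270,378),(30,275)]]
print('head',np.round(hd,4)); print([np.linalg.norm(hd[i]-hd[(i+1)%4]).round(4) for i in range(4)])
print('tongue',[P(x,y,.006,230,152).round(4) for x,y in[(52,540),(130,572),(208,425)]])
print('knob',P(167,210,.108,230,152).round(4))
sc=[P(x,y,.066,230,152) for x,y in[(140,91),(334,173),(257,334),(61,251)]]; print('screws',np.round(sc,4),np.mean(sc,0))
tg=[(P(x-396,y,.008,378,265)) for x,y in [(540,287),(627,279),(648,438),(562,445),(563,153)]]
print('label,hole',np.round(tg,4))
e=[P(x-396,y,.006,378,265) for x,y in[(497,118),(545,472)]];print('edge',np.round(e,4),np.linalg.norm(e[0]-e[1]))
t=load('side1'); im=t['image'][:,:,::-1]
g=lambda x,y:cv2.convertScaleAbs(cv2.resize(im[y:y+120,x:x+80],None,fx=5,fy=5,interpolation=cv2.INTER_CUBIC),alpha=1.2)
c=np.hstack([g(178,238),g(364,190)])
for k in range(0,600,50): cv2.putText(c,str(238+k//5)+'/'+str(190+k//5),(0,k+5),0,.3,(0,0,255)); 
for k in range(0,400,50): cv2.putText(c,str(178+k//5),(k,598),0,.3,(0,0,255));cv2.putText(c,str(364+k//5),(k+400,598),0,.3,(0,0,255))
cv2.imwrite('pics/c2.png',c)
```

```text
dict_keys(['image', 'z_map', 'fov_y', 'cx', 'cy', 'extrinsics'])
head [[0.7073 0.1966 0.066 ]
 [0.6889 0.1122 0.066 ]
 [0.6069 0.1298 0.066 ]
 [0.6267 0.2153 0.066 ]]
[np.float64(0.0864), np.float64(0.0839), np.float64(0.0878), np.float64(0.0828)]
tongue [array([0.5504, 0.2018, 0.006 ]), array([0.5444, 0.1727, 0.006 ]), array([0.6008, 0.1572, 0.006 ])]
knob [0.6444 0.1665 0.108 ]
screws [[0.6966 0.1935 0.066 ]
 [0.6803 0.1234 0.066 ]
 [0.6208 0.1371 0.066 ]
 [0.6367 0.2071 0.066 ]] [0.65861942 0.16526025 0.066     ]
label,hole [[ 0.4687 -0.1552  0.008 ]
 [ 0.4767 -0.1837  0.008 ]
 [ 0.4262 -0.198   0.008 ]
 [ 0.4187 -0.1701  0.008 ]
 [ 0.5147 -0.1563  0.008 ]]
edge [[ 0.5226 -0.1327  0.006 ]
 [ 0.409  -0.1662  0.006 ]] 0.11842628882400692
```

View pics/c2.png

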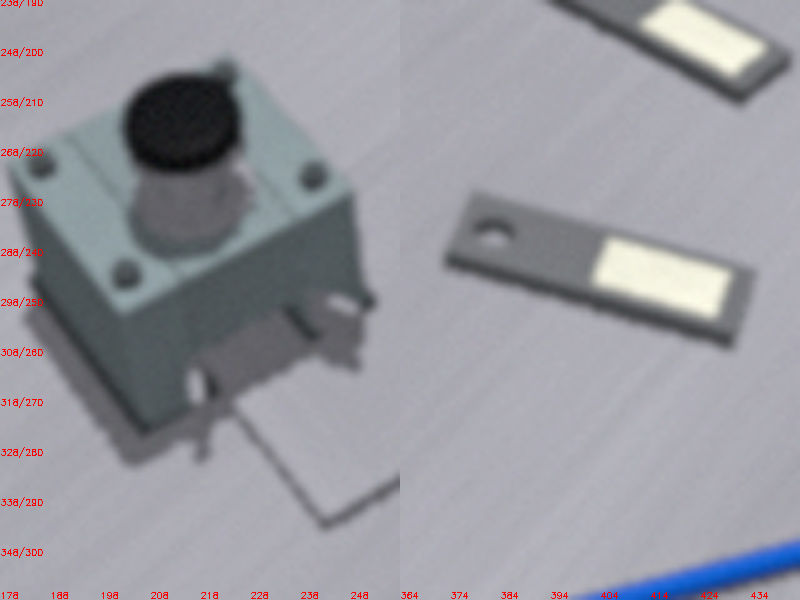

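The side crop shows the tag's top corners at about crop (472,190), (755,268) and (446,255). The knob top is at (182,118), and the head-top corners at (128,315), (352,192) and (8,170). I'll cross-check these against the top view.

```bash
cat >> h.py <<'E'
def go(x,y,z,yawdeg):
    s=manip.sense(); q=s['tool_rot']; from scipy.spatial.transform import Rotation as R
    r=R.from_quat(q); t=R.from_euler('z',yawdeg,degrees=True)*R.from_euler('x',180,degrees=True)
    print('pos',s['tcp_pos'].round(4),'tool shift',r.inv().apply(np.array([x,y,z])-s['tcp_pos']).round(4),'rotvec deg',(r.inv()*t).as_rotvec(degrees=True).round(2))
E
python3 - <<'E'
from h import *
s=load('side1')
def P(x,y,z,ox,oy): return atz(s,ox+(x+.5)/5-.5,oy+(y+.5)/5-.5,z).round(4)
for n,a,z in [('tag',[(472,190),(755,268),(735,336),(446,255)],.008),('hole',[(495,232)],.008),('label',[(608,236),(733,270),(717,319),(594,282)],.008)]: print(n,[P(x-400,y,z,364,190) for x,y in a])
print('screws',m:=[P(x,y,.066,178,238) for x,y in[(225,72),(314,176),(126,274),(41,165)]],np.mean(m,0))
print('knob',P(182,120,.108,178,238),'tonguetip',P(322,525,.006,178,238))
go(.4446,-.1766,.22,16.3)
E
```

```text
tag [array([ 0.5338, -0.1705,  0.008 ]), array([ 0.4199, -0.2053,  0.008 ]), array([ 0.4073, -0.1659,  0.008 ]), array([ 0.5202, -0.1309,  0.008 ])]
hole [array([ 0.5124, -0.1552,  0.008 ])]
label [array([ 0.4755, -0.1831,  0.008 ]), array([ 0.4262, -0.1985,  0.008 ]), array([ 0.4174, -0.1697,  0.008 ]), array([ 0.4658, -0.1562,  0.008 ])]
screws [array([0.6815, 0.1216, 0.066 ]), array([0.6209, 0.1364, 0.066 ]), array([0.6372, 0.2067, 0.066 ]), array([0.6967, 0.1932, 0.066 ])] [0.659075 0.164475 0.066   ]
knob [0.6415 0.1709 0.108 ] tonguetip [0.5507 0.209  0.006 ]
pos [ 0.1702 -0.6007  0.2199] tool shift [ 0.3796 -0.3333  0.0006] rotvec deg [-0.11 -0.02 -0.49]
```

>>> drive_tool --pt "0.02 -0.018 0 0 0 0 1" --pt "0.036 -0.0315 0 0 0 0 1" --pt "0.036 -0.0315 0 0 0 0 1" --pt "0.036 -0.0315 0 0 0 0 1" --pt "0.036 -0.0315 0 0 0 0 1" --pt "0.036 -0.0315 0 0 0 0 1" --pt "0.036 -0.0315 0 0 0 0 1" --pt "0.036 -0.0315 0 0 0 0 1" --pt "0.036 -0.0315 0 0 0 0 1" --pt "0.036 -0.0315 0 0 0 0 1" --newtons 25

```text
t: 1.1
tcp_pos: [0.4197, -0.2157, 0.2206]
tool_rot: [0.991, 0.137, -0.0, -0.0]
force: [1.0, -0.6, -0.5]
finger_gap: 1.0
gripper_force: 0.0
```

```bash
python3 -c "
from h import *
go(.4442,-.1766,.018,16.6)"
```

```text
pos [ 0.4197 -0.2157  0.2206] tool shift [ 0.0343 -0.0309  0.2026] rotvec deg [-0.02  0.01 -0.82]
```

>>> drive_tool --pt "0.017 -0.015 0.01 0 0 -0.4 1" --pt "0.017 -0.016 0.02 0 0 -0.4 1" --pt "0 0 0.04 0 0 0 1" --pt "0 0 0.04 0 0 0 1" --pt "0 0 0.04 0 0 0 1" --pt "0 0 0.03 0 0 0 1" --pt "0 0 0.012 0 0 0 1" --pt "0 0 0 0 0 0 1"

```text
t: 1.9
tcp_pos: [0.4424, -0.1778, 0.0273]
tool_rot: [0.99, 0.144, -0.001, -0.001]
force: [-0.3, -0.5, -0.1]
finger_gap: 1.004
gripper_force: 0.0
```

```bash
python3 -c "
from h import *
go(.4442,-.1766,.016,16.6)"
```

```text
pos [ 0.4424 -0.1778  0.0273] tool shift [ 0.0021 -0.0006  0.0113] rotvec deg [-0.17  0.13 -0.  ]
```

>>> drive_tool --pt "0.002 -0.0005 0.006 0 0 0 1" --pt "0 0 0.0055 0 0 0 1" --pt "0 0 0 0 0 0 -1" --pt "0 0 0 0 0 0 -1" --pt "0 0 0 0 0 0 -1" --pt "0 0 0 0 0 0 -1" --pt "0 0 0 0 0 0 -1" --pt "0 0 0 0 0 0 -1" --newtons 25

```text
t: 2.7
tcp_pos: [0.4451, -0.1774, 0.0173]
tool_rot: [0.99, 0.144, 0.0, 0.0]
force: [0.2, -0.1, -0.1]
finger_gap: 0.002
gripper_force: 0.0
```

Run:
```python
from h import *
s=snap('side','side2'); t=snap('top','top2')
g=lambda i,x,y:cv2.resize(i['image'][y:y+150,x:x+100,::-1],None,fx=4,fy=4,interpolation=cv2.INTER_CUBIC)
cv2.imwrite('pics/c3.png',np.hstack([g(s,360,160),g(t,360,250)])); print(manip.finger_overhang, manip.sense()['force'])
```

```text
0.014 [-0.2070004  -0.14259209 -0.30610722]
```

View pics/c3.png

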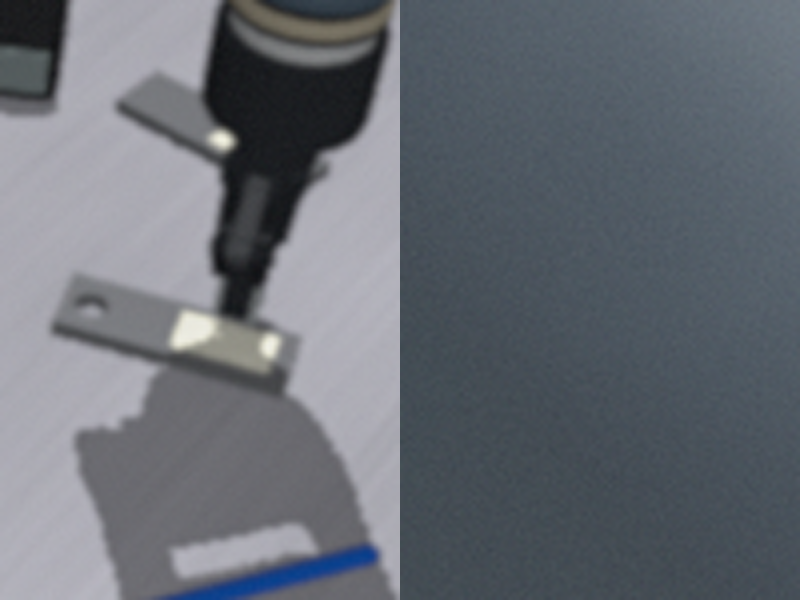

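The tag hasn't moved. The fingers closed above it, with the tip near side-image pixel (419,239). I'll measure the tip height from the depth map.

Run:
```python
from h import *
s=load('side2')
for v in range(226,248,2): print(v,[tuple(dep(s,u,v).round(3)) for u in(416,418,420,422)])
E=np.array(s['extrinsics']);f=240/np.tan(np.radians(s['fov_y'])/2)
for z in (.003,.0173,.03):
    c=E[:3,:3].T@(np.array([.4451,-.1774,z])-E[:3,3]); print(z,s['cx']+f*c[0]/-c[2],s['cy']-f*c[1]/-c[2])
```

```text
226 [(np.float64(0.436), np.float64(-0.13), np.float64(0.097)), (np.float64(0.433), np.float64(-0.131), np.float64(0.099)), (np.float64(0.427), np.float64(-0.127), np.float64(0.105)), (np.float64(0.422), np.float64(-0.123), np.float64(0.111))]
228 [(np.float64(0.442), np.float64(-0.148), np.float64(0.077)), (np.float64(0.439), np.float64(-0.148), np.float64(0.079)), (np.float64(0.436), np.float64(-0.15), np.float64(0.079)), (np.float64(0.426), np.float64(-0.135), np.float64(0.095))]
230 [(np.float64(0.451), np.float64(-0.17), np.float64(0.051)), (np.float64(0.444), np.float64(-0.163), np.float64(0.06)), (np.float64(0.442), np.float64(-0.169), np.float64(0.057)), (np.float64(0.431), np.float64(-0.151), np.float64(0.076))]
232 [(np.float64(0.447), np.float64(-0.164), np.float64(0.052)), (np.float64(0.444), np.float64(-0.166), np.float64(0.053)), (np.float64(0.44), np.float64(-0.166), np.float64(0.055)), (np.float64(0.436), np.float64(-0.165), np.float64(0.059))]
234 [(np.float64(0.447), np.float64(-0.165), np.float64(0.046)), (np.float64(0.443), np.float64(-0.165), np.float64(0.049)), 
[... 1005 characters left out ...]
0.188), np.float64(0.009)), (np.float64(0.441), np.float64(-0.192), np.float64(0.008))]
244 [(np.float64(0.447), np.float64(-0.178), np.float64(0.009)), (np.float64(0.444), np.float64(-0.181), np.float64(0.009)), (np.float64(0.441), np.float64(-0.183), np.float64(0.009)), (np.float64(0.438), np.float64(-0.185), np.float64(0.009))]
246 [(np.float64(0.444), np.float64(-0.172), np.float64(0.01)), (np.float64(0.442), np.float64(-0.177), np.float64(0.008)), (np.float64(0.438), np.float64(-0.178), np.float64(0.009)), (np.float64(0.435), np.float64(-0.18), np.float64(0.01))]
0.003 416.3312110741 246.74413631190254
0.0173 417.5066546749519 241.67068016696192
0.03 418.57142380919987 237.0749177644285
```

Depth puts the shut tip at about z 0.028, higher than the TCP and overhang figures imply. I'll feel down onto the tag's top to calibrate it.

>>> drive_tool --pt "0 0 0.003 0 0 0 -1" --pt "0 0 0.003 0 0 0 -1" --pt "0 0 0.002 0 0 0 -1" --pt "0 0 0 0 0 0 -1"

```text
t: 3.2
tcp_pos: [0.4448, -0.1772, 0.0088]
tool_rot: [0.99, 0.144, -0.0, -0.0]
force: [0.4, 0.8, 0.0]
finger_gap: -0.001
gripper_force: 0.0
```

>>> drive_tool --pt "0 0 0.003 0 0 0 -1" --pt "0 0 0.002 0 0 0 -1" --pt "0 0 0.001 0 0 0 -1"

```text
t: 3.5
tcp_pos: [0.4449, -0.1773, 0.003]
tool_rot: [0.99, 0.144, -0.0, -0.0]
force: [-0.8, 1.3, 0.0]
finger_gap: -0.003
gripper_force: 0.0
```

>>> drive_tool --pt "0 0 0.001 0 0 0 -1" --pt "0 0 0 0 0 0 -1"

```text
t: 3.7
tcp_pos: [0.445, -0.1773, 0.0021]
tool_rot: [0.99, 0.144, -0.0, -0.0]
force: [-0.0, 0.6, -1.2]
finger_gap: -0.001
gripper_force: 0.0
```

>>> drive_tool --pt "0 0 0.001 0 0 0 -1" --pt "0 0 0 0 0 0 -1"

```text
t: 3.9
tcp_pos: [0.445, -0.1773, 0.0012]
tool_rot: [0.99, 0.144, -0.0, -0.0]
force: [0.1, -0.2, -0.2]
finger_gap: 0.0
gripper_force: 0.0
```

>>> drive_tool --pt "0 0 0.001 0 0 0 -1" --pt "0 0 0.001 0 0 0 -1"

```text
t: 4.1
tcp_pos: [0.4451, -0.1774, -0.0008]
tool_rot: [0.99, 0.144, 0.0, 0.0]
force: [-0.1, 0.4, -0.5]
finger_gap: -0.0
gripper_force: 0.0
```

>>> drive_tool --pt "0 0 0.001 0 0 0 -1" --pt "0 0 0.0 0 0 0 -1"

```text
t: 4.3
tcp_pos: [0.4449, -0.1773, -0.0019]
tool_rot: [0.99, 0.144, -0.0, -0.0]
force: [-0.5, 0.7, 0.1]
finger_gap: 0.001
gripper_force: 0.0
```

>>> drive_tool --pt "0 0 0.001 0 0 0 -1" --pt "0 0 0.0 0 0 0 -1"

```text
t: 4.5
tcp_pos: [0.4451, -0.1774, -0.0025]
tool_rot: [0.99, 0.144, 0.0, 0.0]
force: [-1.0, 0.6, 4.0]
finger_gap: 0.001
gripper_force: 1.7
```

Contact is at TCP z ≈ -0.0024 against the tag top at 0.008, so the shut tips are about 10 mm behind the TCP. I'll raise the arm, open, and regrasp deeper.

>>> drive_tool --pt "0 0 -0.01 0 0 0 -1" --pt "0 0 -0.008 0 0 0 1" --pt "0 0 0 0 0 0 1" --pt "0 0 0 0 0 0 1" --pt "0 0 0 0 0 0 1" --pt "0 0 0 0 0 0 1"

```text
t: 5.1
tcp_pos: [0.4449, -0.1773, 0.0151]
tool_rot: [0.99, 0.144, -0.0, -0.0]
force: [0.2, 0.1, 0.0]
finger_gap: 0.846
gripper_force: 0.0
```

>>> drive_tool --pt "0 0 0.012 0 0 0 1" --pt "0 0 0.01 0 0 0 1" --pt "0 0 0.003 0 0 0 1" --pt "0 0 0 0 0 0 -1" --pt "0 0 0 0 0 0 -1" --pt "0 0 0 0 0 0 -1" --pt "0 0 0 0 0 0 -1" --pt "0 0 0 0 0 0 -1"

```text
t: 5.9
tcp_pos: [0.4452, -0.1774, -0.0095]
tool_rot: [0.99, 0.144, 0.0, 0.0]
force: [0.3, -0.5, 1.5]
finger_gap: 0.456
gripper_force: 25.3
```

Gripped (gap 0.456 ≈ 39 mm). I'll lift and carry it.

>>> drive_tool --pt "0 0 -0.01 0 0 0 -1" --pt "0 0 -0.025 0 0 0 -1" --pt "0 0 -0.035 0 0 0 -1" --pt "0 0 -0.035 0 0 0 -1" --pt "0 0 -0.015 0 0 0 -1"

```text
t: 6.4
tcp_pos: [0.4461, -0.178, 0.1136]
tool_rot: [0.99, 0.144, 0.002, 0.002]
force: [-0.1, 0.4, -0.9]
finger_gap: 0.462
gripper_force: 25.4
```

```bash
python3 -c "
from h import *
print(manip.sense()['finger_gap'])
go(.5022,.1993,.06,-12.9)"
```

```text
0.46163399339429634
pos [ 0.4461 -0.178   0.1136] tool shift [ 0.1614 -0.3457  0.0527] rotvec deg [ 0.18 -0.24 29.51]
```

>>> drive_tool --pt "0.008 -0.0173 0 0 0 0 -1" --pt "0.0161 -0.0346 0 0 0 0 -1" --pt "0.0161 -0.0346 0 0 0 0 -1" --pt "0.0161 -0.0346 0 0 0 0 -1" --pt "0.0161 -0.0346 0 0 0 0 -1" --pt "0.0161 -0.0346 0 0 0 0 -1" --pt "0.0161 -0.0346 0 0 0 0 -1" --pt "0.0161 -0.0346 0 0 0 0 -1" --pt "0.0161 -0.0346 0 0 0 0 -1" --pt "0.0161 -0.0346 0 0 0 0 -1"

```text
t: 7.4
tcp_pos: [0.4974, 0.183, 0.111]
tool_rot: [0.99, 0.144, 0.0, 0.0]
force: [-0.3, 0.1, -0.4]
finger_gap: 0.455
gripper_force: 25.4
```

>>> drive_tool --pt "0.008 -0.0173 0 0 0 0 -1" --pt "0 0 0 0 0 4 -1" --pt "0 0 0 0 0 6 -1" --pt "0 0 0 0 0 6 -1" --pt "0 0 0 0 0 6 -1" --pt "0 0 0 0 0 5 -1" --pt "0 0 0 0 0 2.5 -1" --pt "0 0 0 0 0 0 -1"

```text
t: 8.2
tcp_pos: [0.5001, 0.2002, 0.1108]
tool_rot: [0.994, -0.112, 0.0, -0.0]
force: [0.2, -0.3, -0.1]
finger_gap: 0.455
gripper_force: 25.4
```

```bash
python3 -c "
from h import *
go(.5022,.1993,.007,-12.9)"
```

```text
pos [0.5001 0.2002 0.1108] tool shift [0.0023 0.0004 0.1038] rotvec deg [-0.   -0.01  0.01]
```

>>> drive_tool --pt "0.002 0 0.02 0 0 0 -1" --pt "0 0 0.03 0 0 0 -1" --pt "0 0 0.03 0 0 0 -1" --pt "0 0 0.018 0 0 0 -1" --pt "0 0 0.006 0 0 0 -1" --pt "0 0 0 0 0 0 -1"

```text
t: 8.8
tcp_pos: [0.5018, 0.1997, 0.0058]
tool_rot: [0.994, -0.112, -0.001, 0.0]
force: [1.2, -0.3, -0.1]
finger_gap: 0.455
gripper_force: 25.4
```

Run:
```python
from h import *
s=snap('side','side3'); t=snap('top','top3'); print(manip.sense()['tcp_pos'])
g=lambda i,x,y:cv2.convertScaleAbs(cv2.resize(i['image'][y:y+120,x:x+80,::-1],None,fx=5,fy=5,interpolation=cv2.INTER_CUBIC),alpha=1.3)
cv2.imwrite('pics/c4.png',np.hstack([g(s,200,250),g(t,215,180)]))
```

```text
[0.50296506 0.19992713 0.00706704]
```

View pics/c4.png

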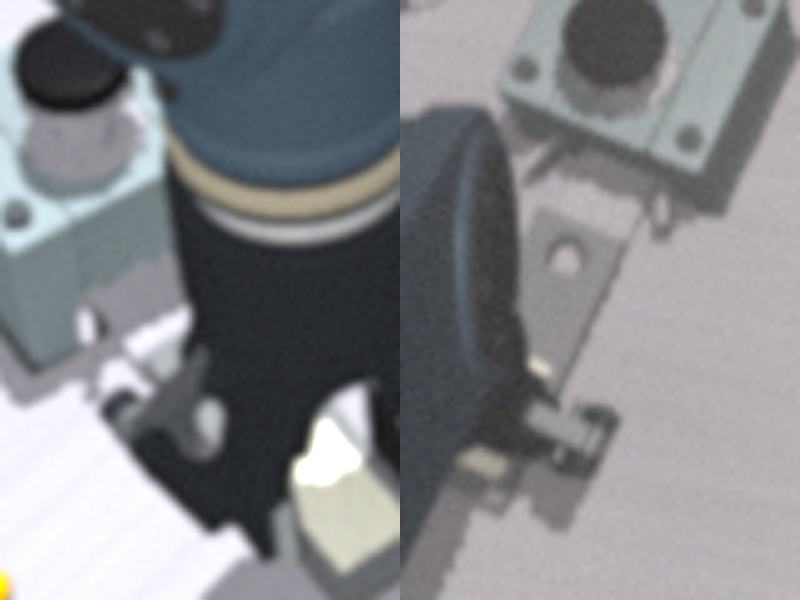

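In the top crop the tag's nose corners are at (538,205) and (624,240), and the hole is at (567,257). The right tongue edge runs by (645,205), and the lead-ins are at (530,180) and (665,225). I'll compute the tag in the press frame.

Run:
```python
from h import *
s=load('top3')
a=np.radians(-12.9); R=np.array([[np.cos(a),np.sin(a)],[-np.sin(a),np.cos(a)]])
def P(x,y,z): p=atz(s,215+(x-400+.5)/5-.5,180+(y+.5)/5-.5,z)[:2]; return p.round(4),(R@(p-[.6455,.1665])).round(4)
for n,x,y,z in[('noseL',538,205,.0245),('noseR',624,240,.0245),('hole',567,257,.0245),('edgeR',562,395,.0245),('knob',615,38,.108),('sc1',525,68,.066),('sc2',690,138,.066),('sc3',755,6,.066),('tongR',625,240,.006),('tongR2',645,205,.006)]: print(n,*P(x,y,z))
```

```text
noseL [0.5921 0.1994] [-0.0594  0.0202]
noseR [0.5841 0.1614] [-0.0587 -0.0187]
hole [0.5727 0.1828] [-0.0746 -0.0003]
edgeR [0.5162 0.1722] [-0.1273 -0.0233]
knob [0.6433 0.1659] [-0.0021 -0.0011]
sc1 [0.6371 0.2075] [-0.0173  0.038 ]
sc2 [0.621  0.1368] [-0.0173 -0.0345]
sc3 [0.6797 0.1226] [ 0.0431 -0.0352]
tongR [0.588  0.1644] [-0.0555 -0.0149]
tongR2 [0.6044 0.1594] [-0.0384 -0.0161]
```

>>> drive_tool --pt "0 -0.0005 0.005 0 0 0 -1" --pt "0 0 0.0035 0 0 0 -1" --pt "0 0 0.001 0 0 0 -1" --pt "0 0 0 0 0 0 -1"

```text
t: 9.3
tcp_pos: [0.5024, 0.2002, -0.0033]
tool_rot: [0.994, -0.112, -0.0, -0.0]
force: [-0.6, -0.4, 0.1]
finger_gap: 0.463
gripper_force: 25.4
```

>>> drive_tool --pt "0.006 0 0 0 0 0 -1" --pt "0.006 0 0 0 0 0 -1" --pt "0.006 0 0 0 0 0 -1" --pt "0.005 0 0 0 0 0 -1" --pt "0.003 0 0 0 0 0 -1" --pt "0 0 0 0 0 0 -1"

```text
t: 9.9
tcp_pos: [0.5285, 0.1943, -0.0033]
tool_rot: [0.994, -0.113, 0.0, -0.0]
force: [0.8, 0.6, -0.7]
finger_gap: 0.458
gripper_force: 25.4
```

Nose at about -33, no contact. I'll continue to about -7 in small steps.

>>> drive_tool --pt "0.003 0 0 0 0 0 -1" --pt "0.003 0 0 0 0 0 -1" --pt "0.003 0 0 0 0 0 -1" --pt "0.003 0 0 0 0 0 -1"

```text
t: 10.3
tcp_pos: [0.5397, 0.1917, -0.0033]
tool_rot: [0.994, -0.112, 0.0, -0.0]
force: [0.6, 0.4, -0.5]
finger_gap: 0.453
gripper_force: 25.4
```

>>> drive_tool --pt "0.003 0 0 0 0 0 -1" --pt "0.003 0 0 0 0 0 -1" --pt "0.003 0 0 0 0 0 -1" --pt "0.003 0 0 0 0 0 -1"

```text
t: 10.7
tcp_pos: [0.5514, 0.189, -0.0033]
tool_rot: [0.994, -0.112, -0.0, 0.0]
force: [0.7, -0.2, -0.6]
finger_gap: 0.456
gripper_force: 25.4
```

>>> drive_tool --pt "0.003 0 0 0 0 0 -1" --pt "0.003 0 0 0 0 0 -1" --pt "0.003 0 0 0 0 0 -1" --pt "0.003 0 0 0 0 0 -1"

```text
t: 11.1
tcp_pos: [0.5631, 0.1863, -0.0033]
tool_rot: [0.994, -0.112, -0.0, 0.0]
force: [-0.0, -0.1, -0.0]
finger_gap: 0.46
gripper_force: 25.4
```

>>> drive_tool --pt "0.003 0 0 0 0 0 -1" --pt "0.003 0 0 0 0 0 -1" --pt "0.002 0 0 0 0 0 -1" --pt "0 0 0 0 0 0 -1"

```text
t: 11.5
tcp_pos: [0.5711, 0.1845, -0.0033]
tool_rot: [0.994, -0.112, 0.0, -0.0]
force: [0.7, -0.7, -0.1]
finger_gap: 0.457
gripper_force: 25.4
```

>>> drive_tool --pt "0.001 0 0 0 0 0 -1" --pt "0.001 0 0 0 0 0 -1"

```text
t: 11.7
tcp_pos: [0.5724, 0.1842, -0.0033]
tool_rot: [0.994, -0.112, -0.0, 0.0]
force: [0.7, 0.2, 0.5]
finger_gap: 0.455
gripper_force: 25.4
```

>>> drive_tool --pt "0.001 0 0 0 0 0 -1" --pt "0 0 0 0 0 0 -1"

```text
t: 11.9
tcp_pos: [0.5738, 0.1839, -0.0033]
tool_rot: [0.994, -0.112, 0.0, -0.0]
force: [0.6, 0.2, -0.8]
finger_gap: 0.457
gripper_force: 25.4
```

Nose estimated at +13; I'll keep to 0.7 mm steps.

>>> drive_tool --pt "0.0007 0 0 0 0 0 -1" --pt "0 0 0 0 0 0 -1"

```text
t: 12.1
tcp_pos: [0.5744, 0.1838, -0.0033]
tool_rot: [0.994, -0.112, 0.0, -0.0]
force: [-0.1, -0.2, -0.4]
finger_gap: 0.456
gripper_force: 25.4
```

>>> drive_tool --pt "0.0007 0 0 0 0 0 -1" --pt "0 0 0 0 0 0 -1"

```text
t: 12.3
tcp_pos: [0.5746, 0.1837, -0.0034]
tool_rot: [0.994, -0.112, -0.0, 0.0]
force: [-0.9, 0.5, -0.2]
finger_gap: 0.457
gripper_force: 25.5
```

>>> drive_tool --pt "0.0007 0 0 0 0 0 -1" --pt "0 0 0 0 0 0 -1"

```text
t: 12.5
tcp_pos: [0.5746, 0.1837, -0.0034]
tool_rot: [0.994, -0.112, -0.001, 0.0]
force: [-2.4, 0.6, 0.0]
finger_gap: 0.457
gripper_force: 25.5
```

>>> drive_tool --pt "0.0007 0 0 0 0 0 -1" --pt "0.0 0 0 0 0 0 -1"

```text
t: 12.7
tcp_pos: [0.5747, 0.1836, -0.0034]
tool_rot: [0.994, -0.112, -0.002, 0.0]
force: [-4.4, 1.7, 3.0]
finger_gap: 0.459
gripper_force: 25.7
```

>>> drive_tool --pt "0.001 0 0 0 0 0 -1" --pt "0.0 0 0 0 0 0 -1"

```text
t: 12.9
tcp_pos: [0.5746, 0.1836, -0.0034]
tool_rot: [0.994, -0.112, -0.003, 0.0]
force: [-6.5, 3.1, 3.9]
finger_gap: 0.461
gripper_force: 25.8
```

Firm stop against the backstop. I'll ease the load and release.

>>> drive_tool --pt "-0.0015 0 0 0 0 0 -1" --pt "0 0 0 0 0 0 1" --pt "0 0 0 0 0 0 1" --pt "0 0 0 0 0 0 1" --pt "0 0 0 0 0 0 1" --pt "0 0 0 0 0 0 1" --pt "0 0 0 0 0 0 1"

```text
t: 13.6
tcp_pos: [0.576, 0.1834, -0.0033]
tool_rot: [0.994, -0.112, 0.0, -0.0]
force: [0.2, -0.4, -0.3]
finger_gap: 1.001
gripper_force: 0.0
```

>>> drive_tool --pt "0 0 -0.015 0 0 0 1" --pt "0 0 -0.04 0 0 0 1" --pt "0 0 -0.045 0 0 0 1" --pt "0 0 -0.045 0 0 0 1" --pt "0 0 -0.025 0 0 0 1" --pt "0 0 0 0 0 0 -1"

```text
t: 14.2
tcp_pos: [0.579, 0.184, 0.1727]
tool_rot: [0.994, -0.112, 0.005, -0.001]
force: [-0.2, 0.5, 0.8]
finger_gap: 0.858
gripper_force: 0.0
```

Run:
```python
from h import *
go(.645,.1672,.16,-12.9)
s=snap('side','side4'); t=snap('top','top4')
g=lambda i,x,y:cv2.convertScaleAbs(cv2.resize(i['image'][y:y+120,x:x+80,::-1],None,fx=5,fy=5,interpolation=cv2.INTER_CUBIC),alpha=1.3)
cv2.imwrite('pics/c5.png',np.hstack([g(s,178,238),g(t,215,152)]))
```

```text
pos [0.579  0.184  0.1727] tool shift [0.0679 0.0017 0.0134] rotvec deg [-0.22 -0.61  0.02]
```

View pics/c5.png

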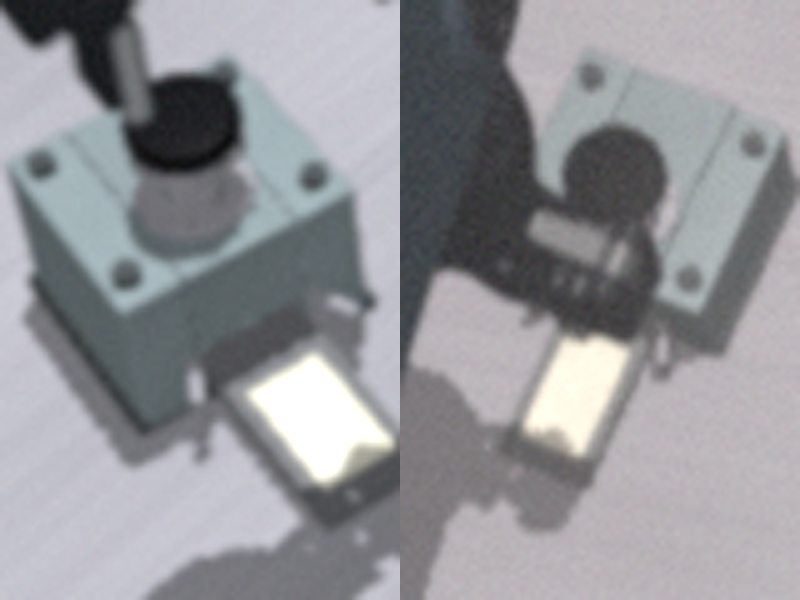

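The label and tail stick out of the throat straight, and the tag is seated. Next I'll go over the knob with the fingers shut.

>>> drive_tool --pt "0.01 0 0 0 0 0 -1" --pt "0.02 0.0005 0 0 0 0 -1" --pt "0.02 0.0005 0 0 0 0 -1" --pt "0.013 0 0 0 0 0 -1" --pt "0.005 0 0.01 0 0 0 -1" --pt "0 0 0.03 0 0 0 -1" --pt "0 0 0.02 0 0 0 -1" --pt "0 0 0.005 0 0 0 -1" --pt "0 0 0 0 0 0 -1"

```text
t: 15.2
tcp_pos: [0.6402, 0.1671, 0.0995]
tool_rot: [0.994, -0.112, -0.002, 0.0]
force: [-0.8, 0.1, 1.5]
finger_gap: 0.006
gripper_force: 0.0
```

Run:
```python
from h import *
go(.6445,.1672,.098,-12.9); print(manip.sense()['force'])
```

```text
pos [0.6402 0.1671 0.0995] tool shift [ 0.0042 -0.001   0.0015] rotvec deg [0.09 0.27 0.01]
[-0.79540705  0.05277395  1.48742876]
```

>>> drive_tool --pt "0 0 -0.004 0 0 0 -1" --pt "0.004 -0.001 0 0 0 0 -1" --pt "0 0 0 0 0 0 -1"

```text
t: 15.5
tcp_pos: [0.6478, 0.1675, 0.1073]
tool_rot: [0.994, -0.112, 0.002, -0.0]
force: [-1.0, -0.4, 0.2]
finger_gap: -0.001
gripper_force: 0.0
```

>>> drive_tool --pt "0 0 0.003 0 0 0 -1" --pt "0 0 0.001 0 0 0 -1"

```text
t: 15.7
tcp_pos: [0.6459, 0.1674, 0.1018]
tool_rot: [0.994, -0.112, 0.0, -0.0]
force: [0.6, 0.0, 0.5]
finger_gap: 0.004
gripper_force: 0.0
```

>>> drive_tool --pt "0 0 0.001 0 0 0 -1" --pt "0 0 0.001 0 0 0 -1"

```text
t: 15.9
tcp_pos: [0.6459, 0.1674, 0.0995]
tool_rot: [0.994, -0.112, -0.0, 0.0]
force: [0.1, -0.4, -0.7]
finger_gap: -0.0
gripper_force: 0.0
```

>>> drive_tool --pt "0 0 0.001 0 0 0 -1" --pt "0 0 0.001 0 0 0 -1"

```text
t: 16.1
tcp_pos: [0.646, 0.1673, 0.0976]
tool_rot: [0.994, -0.112, -0.0, 0.0]
force: [0.3, -0.4, -0.3]
finger_gap: -0.003
gripper_force: 0.0
```

>>> drive_tool --pt "0 0 0.001 0 0 0 -1" --pt "0 0 0.001 0 0 0 -1"

```text
t: 16.3
tcp_pos: [0.646, 0.1674, 0.0963]
tool_rot: [0.994, -0.112, 0.0, 0.0]
force: [-2.2, -0.1, 4.9]
finger_gap: 0.001
gripper_force: 2.4
```

>>> drive_tool --pt "0 0 0.001 0 0 0 -1" --pt "0 0 0.001 0 0 0 -1" --pt "0 0 0.001 0 0 0 -1"

```text
t: 16.6
tcp_pos: [0.6461, 0.1674, 0.0932]
tool_rot: [0.994, -0.112, 0.0, -0.0]
force: [-1.7, -0.2, 5.6]
finger_gap: -0.003
gripper_force: 2.7
```

>>> drive_tool --pt "0 0 0.001 0 0 0 -1" --pt "0 0 0.001 0 0 0 -1" --pt "0 0 0.001 0 0 0 -1"

```text
t: 16.9
tcp_pos: [0.6461, 0.1674, 0.0903]
tool_rot: [0.994, -0.112, 0.0, -0.0]
force: [-1.5, -1.6, 6.1]
finger_gap: -0.003
gripper_force: 3.0
```

>>> drive_tool --pt "0 0 0.001 0 0 0 -1" --pt "0 0 0 0 0 0 -1"

```text
t: 17.1
tcp_pos: [0.6461, 0.1674, 0.0893]
tool_rot: [0.994, -0.112, 0.0, -0.0]
force: [-1.0, -0.1, 6.1]
finger_gap: 0.004
gripper_force: 3.1
```

>>> drive_tool --pt "0 0 0.001 0 0 0 -1" --pt "0 0 0 0 0 0 -1"

```text
t: 17.3
tcp_pos: [0.6461, 0.1674, 0.0884]
tool_rot: [0.994, -0.112, 0.0, -0.0]
force: [-2.4, -0.5, 5.8]
finger_gap: -0.004
gripper_force: 3.1
```

>>> drive_tool --pt "0 0 0.001 0 0 0 -1" --pt "0 0 0 0 0 0 -1"

```text
t: 17.5
tcp_pos: [0.6461, 0.1674, 0.0874]
tool_rot: [0.994, -0.112, 0.0, -0.0]
force: [-1.6, -0.7, 6.2]
finger_gap: -0.003
gripper_force: 3.2
```

>>> drive_tool --pt "0 0 0.001 0 0 0 -1" --pt "0 0 0 0 0 0 -1"

```text
t: 17.7
tcp_pos: [0.6461, 0.1674, 0.0865]
tool_rot: [0.994, -0.112, 0.0, -0.0]
force: [-2.5, 0.5, 6.6]
finger_gap: -0.001
gripper_force: 3.3
```

>>> drive_tool --pt "0 0 0.001 0 0 0 -1" --pt "0 0 0 0 0 0 -1"

```text
t: 17.9
tcp_pos: [0.6461, 0.1674, 0.0855]
tool_rot: [0.994, -0.112, 0.0, -0.0]
force: [-2.8, -0.1, 7.2]
finger_gap: -0.004
gripper_force: 3.4
```

>>> drive_tool --pt "0 0 0.001 0 0 0 -1" --pt "0 0 0 0 0 0 -1"

```text
t: 18.1
tcp_pos: [0.6461, 0.1674, 0.0846]
tool_rot: [0.994, -0.112, 0.0, -0.0]
force: [-1.8, 0.1, 6.3]
finger_gap: -0.001
gripper_force: 3.5
```

>>> drive_tool --pt "0 0 0.0005 0 0 0 -1" --pt "0 0 0 0 0 0 -1"

```text
t: 18.3
tcp_pos: [0.6461, 0.1674, 0.0841]
tool_rot: [0.994, -0.112, 0.0, -0.0]
force: [-2.7, -0.5, 7.0]
finger_gap: 0.001
gripper_force: 3.6
```

Travel is about 12.5 mm, with no stop yet.

>>> drive_tool --pt "0 0 0.001 0 0 0 -1" --pt "0 0 0 0 0 0 -1"

```text
t: 18.5
tcp_pos: [0.6461, 0.1674, 0.0834]
tool_rot: [0.994, -0.112, 0.0, -0.0]
force: [-2.9, -1.3, 8.3]
finger_gap: 0.001
gripper_force: 4.2
```

>>> drive_tool --pt "0 0 0.001 0 0 0 -1" --pt "0 0 0 0 0 0 -1"

```text
t: 18.7
tcp_pos: [0.6462, 0.1674, 0.083]
tool_rot: [0.994, -0.112, 0.0, -0.0]
force: [-3.6, -0.0, 11.3]
finger_gap: 0.005
gripper_force: 5.6
```

>>> drive_tool --pt "0 0 0.0005 0 0 0 -1" --pt "0 0 0 0 0 0 -1"

```text
t: 18.9
tcp_pos: [0.6462, 0.1674, 0.0828]
tool_rot: [0.994, -0.112, 0.0, -0.0]
force: [-4.3, -1.2, 12.8]
finger_gap: 0.0
gripper_force: 6.2
```

>>> drive_tool --pt "0 0 0.0005 0 0 0 -1" --pt "0 0 0 0 0 0 -1"

```text
t: 19.1
tcp_pos: [0.6462, 0.1674, 0.0826]
tool_rot: [0.994, -0.112, 0.0, -0.0]
force: [-4.1, -0.4, 15.0]
finger_gap: -0.002
gripper_force: 6.9
```

Force is climbing steeply, so it has bottomed. I'll hold at about 15 N, then let it up slowly.

>>> drive_tool --pt "0 0 0 0 0 0 -1" --pt "0 0 0 0 0 0 -1" --pt "0 0 0 0 0 0 -1" --pt "0 0 0 0 0 0 -1" --pt "0 0 0 0 0 0 -1" --pt "0 0 0 0 0 0 -1" --pt "0 0 0 0 0 0 -1" --pt "0 0 0 0 0 0 -1" --pt "0 0 0 0 0 0 -1" --pt "0 0 0 0 0 0 -1"

```text
t: 20.1
tcp_pos: [0.6461, 0.1674, 0.0826]
tool_rot: [0.994, -0.112, 0.0, -0.0]
force: [-4.2, -1.0, 13.7]
finger_gap: 0.001
gripper_force: 6.8
```

>>> drive_tool --pt "0 0 -0.002 0 0 0 -1" --pt "0 0 -0.002 0 0 0 -1" --pt "0 0 -0.002 0 0 0 -1" --pt "0 0 -0.002 0 0 0 -1" --pt "0 0 -0.002 0 0 0 -1" --pt "0 0 -0.002 0 0 0 -1" --pt "0 0 -0.002 0 0 0 -1" --pt "0 0 -0.003 0 0 0 -1" --pt "0 0 -0.005 0 0 0 -1" --pt "0 0 -0.01 0 0 0 -1"

```text
t: 21.1
tcp_pos: [0.6453, 0.1673, 0.1114]
tool_rot: [0.994, -0.112, -0.001, 0.0]
force: [-0.9, 0.1, -0.8]
finger_gap: -0.001
gripper_force: 0.0
```

>>> drive_tool --pt "0 0 -0.03 0 0 0 -1" --pt "0 0 -0.03 0 0 0 -1" --pt "-0.03 0 -0.01 0 0 0 -1" --pt "-0.04 0 0 0 0 0 -1" --pt "-0.04 0 0 0 0 0 -1" --pt "-0.03 0 0 0 0 0 -1" --pt "0 0 0 0 0 0 -1"

```text
t: 21.8
tcp_pos: [0.5043, 0.1994, 0.1823]
tool_rot: [0.994, -0.111, -0.003, 0.0]
force: [-0.2, -0.3, -0.8]
finger_gap: -0.002
gripper_force: 0.0
```

Run:
```python
from h import *
s=snap('side','side5'); t=snap('top','top5'); print(manip.sense()['force'])
g=lambda i,x,y:cv2.convertScaleAbs(cv2.resize(i['image'][y:y+120,x:x+80,::-1],None,fx=5,fy=5,interpolation=cv2.INTER_CUBIC),alpha=1.3)
cv2.imwrite('pics/c6.png',np.hstack([g(s,178,238),g(t,215,152)]))
```

```text
[-0.2547475   0.8050233   0.47659818]
```

View pics/c6.png

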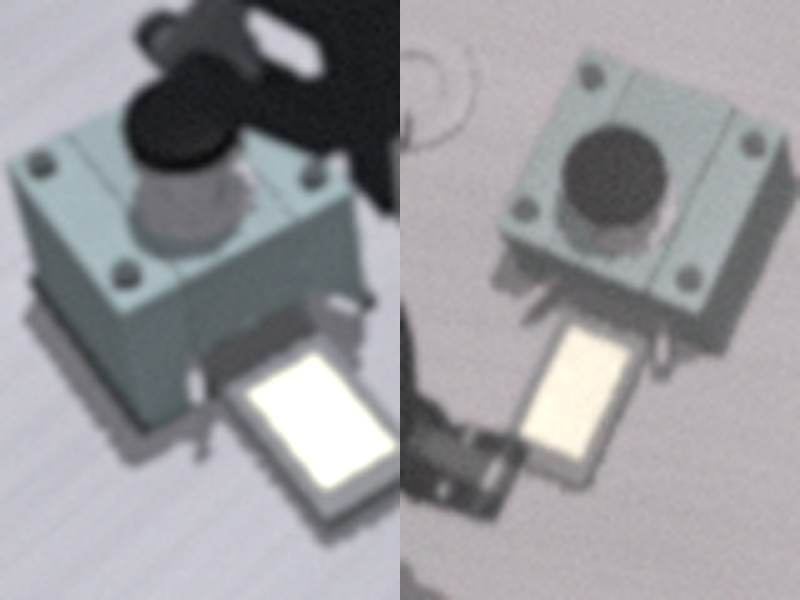

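The knob is fully up again (same pixels as before the stroke), the tag is seated, and the fingers are clear.

```bash
python3 -c "
from station import manip
print(manip.sign_off())"
```

```text
the job is handed in; nothing more can be done
None
```

The job is handed in: the holed tag is home against the backstop, the knob was pressed to its stop (about 13 mm of travel), held for 1 s at about 15 N and let fully up, and nothing else on the bench was touched; no verdict came back at hand-in.

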